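Kit the pivot parts for a shears repair

ROBOT

A 7-joint arm with a two-finger parallel gripper is mounted at the origin on the work surface. World frame = base frame: x ahead of the robot, y to its left, z up, the work surface at z = 0. Lengths are in m, angles in rad, forces in N, time in s.
With the tool pointing down it reaches from about 0.4 to 0.85 m from the base axis. Payload 4.5 kg.
Tool frame: the origin (TCP) lies between the finger pads; the fingertips stand 8 mm ahead of it and the grasp point (between the pads) lies 11 mm behind it (ctrl.tips_ahead is the distance from the TCP to the fingertips, in m); z points along the fingers, y is the line along which they close (so a half turn about z gives the same grasp; the last joint's range is limited). The gripper opens to 85 mm and grips with 20 to 120 N. Pads are 22 mm wide; open, the fingers measure 114 mm over their backs; the gripper's body (76 mm by 85 mm) begins 54 mm behind the grasp point. The pads swing forward as they close: fully open they stand 13 mm farther back than shut.
Start: joints at [-1.197, 0.689, -0.195, 1.565, 0.157, 0.902, -0.215], TCP at [0.208, 0.589, 0.239] pointing down, gripper open.
Joint ranges: [-3.01, 3.01], [-0.46, 2.08], [-1.47, 1.51], [0.13, 2.56], [-1, 4.14], [0.04, 2.09], [-2.66, 2.66]. Speed limits (rad/s): [2.57, 2.57, 3.14, 3.14, 3.14, 3.14, 3.14].

INTERFACE

Orientations are given as a unit quaternion [w, x, y, z].
In Python, from station import ctrl gives the robot as it stands.
- The arm moves only by the shell command python3 -m jog 'ROWS' [OPENING] [FORCE]. ROWS is a JSON object of lists of equal length, an entry for each row: "slide": the shift along the tool's x, y, z in units of 40 mm (1.0 is 40 mm), a list of three; "angular": the turn, a rotation vector about the tool's x, y, z in units of 5 degrees (1.0 is 5 degrees), a list of three. A call has 1 to 20 rows; each row shifts and turns the commanded pose from where the row before left it, along the tool's axes as they then stand; what a row does not reach is not made up. A row lasts 1/12 s, in which the tool goes at most 41.7 mm and 7.16 degrees, less where a joint would pass 70% of its speed; a pose out of reach is approached as far as the arm can. A call is refused whole if a number of a shift passes 1 or a number of a turn 1, either way. A call with a gripper value outside its range is refused whole. OPENING is the opening, from 0 (shut) to 1 (fully open), set as the call begins (- or left out, the last holds). The fingers move at their own pace and stop on an object; FORCE is the grip in N (left out, the last holds). Time passes only in rows, so rows that do not move let the fingers close. It gives the time, the measured TCP pose, the force, the opening and the grip force at its end, in the units of the state.
- ctrl.read_state(): the state, without advancing time (a new reading comes with each control period).
- ctrl.camera(name): name is "scene" or "top" or "wrist"; returns the picture (384x512x3 uint8, red, green, blue); there is no depth.
- ctrl.get_calibration(name): a dict with "fx", "fy", "cx", "cy" (pixels), "rvec" (rotation vector, rad) and "tvec" (3), from world to camera coordinates, as OpenCV has them; the wrist camera has in their place "mount" (4x4, takes a point from camera to tool coordinates, whose origin is the TCP and whose axes are the flange's). Camera axes: x right, y down, z forward; pixel columns grow to the right and rows downward; lengths in m; the calibration is good to about 2 mm. A picture is of the moment at which its call begins: read the wrist's pose just before it. get_calibration takes no time and is no camera call.
- ctrl.sign_off(): hands the job in; it is judged then, once.
Trained networks look in the newest picture that a camera, given by its name, has taken for a name from the list of things; names that differ only in an ending like _2 or _b are one class to them, and where a whole thing is asked for, a point or a joint stands for the part that bears it (a point fixed in the world has none). Each returns a list of dicts, best first, with "score" (0 to 1); they miss things now and then, are a little off and sometimes report something else, mostly with a low value. They report only what shows in the picture. A call takes as long as a camera call.
- ctrl.recognise(camera, target): "at" ([column, row] as shares, 0 to 1, of the picture: columns of its width, rows of its height, amid what is visible of it).
- ctrl.masks_of(camera, target): "mask" (384x512 bool, what is visible of it) and "at" ([column, row] as shares, 0 to 1, of the picture: columns of its width, rows of its height, amid what is visible of it).
The state is a dict: "time": time; "joints": joint angles; "joint_velocities": joint speeds; "tau": joint torques, N m; "eef_pos": TCP position; "eef_rot": TCP orientation; "force": force on the tool from outside, world axes, zero at the start; "wrist_torque": the same for the moment, N m; "finger_gap": opening from 0.0 (shut) to 1.0 (fully open); "finger_force": force on a finger pad.
Only numpy, scipy, OpenCV 4.12 (cv2) and the standard library are available. Lean on these libraries where they do the work, as an engineer would, in place of code of your own. Each camera call takes 0.05 s, during which the arm holds its last target. There are 200 camera calls.

TASK

Put together the pivot kit for the shears in the wooden caddy: the bright steel bolt goes in the red bin, the bright steel nut in the yellow bin, the brass bush in the green bin and the black rubber buffer in the blue bin, each set down on the bin's floor the same way up as it stands now (the bolt on its head, the others flat). Leave the rusty bolt and the rusty nut standing where they are.

Things in the scene. Friction and masses are not known exactly. Their poses are not given: they have to be found in the camera images.
- bolt: bright, light grey steel M20 hex bolt standing upside down on its head, shank pointing up: hexagonal head 30 mm across the flats and 12 mm thick, round shank 20 mm in diameter, 57 mm tall in all; origin at the centre of the underside (bottom of the head), z up along the shank, x through the middle of one flat; about 0.17 kg
- nut: bright, light grey steel M20 hex nut lying flat: 30 mm across the flats, 34.6 mm across the corners, 16 mm high, with a 21 mm hole; origin at the centre of the underside, z up, x through the middle of one flat (flats every 60 degrees); about 0.06 kg
- bush: brass bush, a plain tube standing on end: 32 mm outside diameter, 21 mm bore, 26 mm high; origin at the centre of the underside, z up; about 0.07 kg
- buffer: black rubber buffer, a thick ring lying flat: 40 mm outside diameter, 14 mm hole, 20 mm high; origin at the centre of the underside, z up; about 0.03 kg
- rusty_bolt: look-alike to be left alone: dark rust-brown M20 hex bolt standing upside down on its head, shank pointing up: hexagonal head 30 mm across the flats and 12 mm thick, round shank 20 mm in diameter, 57 mm tall in all; origin at the centre of the underside (bottom of the head), z up along the shank, x through the middle of one flat
- rusty_nut: look-alike to be left alone: dark rust-brown M20 hex nut lying flat: 30 mm across the flats, 34.6 mm across the corners, 16 mm high, with a 21 mm hole; origin at the centre of the underside, z up, x through the middle of one flat (flats every 60 degrees)
- bin_red: red square open plastic bin for the bolt, one of four in the wooden caddy (two by two, in any arrangement): outside 100 x 100 mm, 30 mm high, walls and floor 5 mm thick (inside 90 x 90 mm, floor 5 mm above the origin); it is fixed; origin at the centre of its underside, which stands 6 mm above the bench, x and y along its sides
- bin_yellow: yellow square open plastic bin for the nut, one of four in the wooden caddy (two by two, in any arrangement): outside 100 x 100 mm, 30 mm high, walls and floor 5 mm thick (inside 90 x 90 mm, floor 5 mm above the origin); it is fixed; origin at the centre of its underside, which stands 6 mm above the bench, x and y along its sides
- bin_green: green square open plastic bin for the bush, one of four in the wooden caddy (two by two, in any arrangement): outside 100 x 100 mm, 30 mm high, walls and floor 5 mm thick (inside 90 x 90 mm, floor 5 mm above the origin); it is fixed; origin at the centre of its underside, which stands 6 mm above the bench, x and y along its sides
- bin_blue: blue square open plastic bin for the buffer, one of four in the wooden caddy (two by two, in any arrangement): outside 100 x 100 mm, 30 mm high, walls and floor 5 mm thick (inside 90 x 90 mm, floor 5 mm above the origin); it is fixed; origin at the centre of its underside, which stands 6 mm above the bench, x and y along its sides

How it is judged:
By the outcome, as a careful person would: the job done as asked, in the order asked, and still so for the second after the job is handed in, with the robot touching nothing.
It also fails if it takes over 120 s, if anything falls off the work surface, if the arm or the gripper's body presses on something with over 40 N, if the wrist force passes 120 N, or if a joint passes its speed limit or range.

## Working session

There is one attempt and no reset: what is moved stays moved. The work goes in short steps, Python scripts to look and compute and a shell command to move; the robot and the scene stay as the last step left them, time stands still between calls to the robot, and variables do not carry over. Pictures are saved under pics/ and viewed, at most 18 in all, crops included, and the job is handed in when it is done.

```bash
mkdir -p pics; ls; cat > h.py <<'E'
import numpy as np, cv2
from station import ctrl
from scipy.spatial.transform import Rotation as R
def save(cam,name):
    im=ctrl.camera(cam); cv2.imwrite('pics/'+name,im[:,:,::-1]); return im
def tool(s):
    q=s['eef_rot']; return R.from_quat([q[1],q[2],q[3],q[0]]), np.array(s['eef_pos'])
def ray(cam,uv,s=None):
    c=ctrl.get_calibration(cam)
    d=np.array([(uv[0]-c['cx'])/c['fx'],(uv[1]-c['cy'])/c['fy'],1.])
    if 'mount' in c:
        M=np.array(c['mount']); r,p=tool(s)
        return r.apply(M[:3,3])+p, r.apply(M[:3,:3]@d)
    Rm=cv2.Rodrigues(np.array(c['rvec'],float))[0]; t=np.array(c['tvec']).ravel()
    return -Rm.T@t, Rm.T@d
def at_z(cam,uv,z,s=None):
    o,d=ray(cam,uv,s); return o+d*(z-o[2])/d[2]
E
python3 - <<'E'
from h import *
s=ctrl.read_state(); print(s)
save('top','top0.png'); 
for n in ['bolt','nut','bush','buffer','rusty_bolt','rusty_nut','bin_red','bin_yellow','bin_green','bin_blue']:
    for r in ctrl.masks_of('top',n)[:3]:
        uv=np.array(r['at'])*[512,384]; print(n,round(r['score'],2),uv.round(1),r['mask'].sum(),at_z('top',uv,0.02).round(3))
save('scene','scene0.png')
E
```

```text
pics
{'time': 0.0, 'joints': array([-1.19722531,  0.69001219, -0.19450421,  1.56637555,  0.15729066,
        0.90250777, -0.21508276]), 'joint_velocities': array([-2.16376273e-03, -5.19592752e-04, -1.05894901e-03, -1.43323093e-04,
        3.48656909e-05,  1.45854735e-03,  1.75680489e-03]), 'tau': array([-5.10962836e-04, -5.39606130e+01, -1.26638174e+00, -1.58542871e+01,
        9.22499516e-03,  9.44205327e-03,  1.17594655e-05]), 'eef_pos': array([0.20812692, 0.58863186, 0.2384578 ]), 'eef_rot': array([-9.34137608e-05,  1.69024000e-01,  9.85611472e-01, -9.51560047e-04]), 'force': array([ 0.06066138, -0.49379141,  0.55302973]), 'wrist_torque': array([-0.02026655, -0.00751524, -0.02523377]), 'finger_force': 0.0, 'finger_gap': 1.0023880253142712}
bolt 0.64 [307.3 154.7] 55 [ 0.647 -0.163  0.02 ]
bush 0.43 [308.6 198.5] 13 [ 0.526 -0.164  0.02 ]
buffer 0.45 [277.1 151.8] 175 [ 0.656 -0.08   0.02 ]
rusty_bolt 0.64 [362.9 198. ] 119 [ 0.527 -0.311  0.02 ]
rusty_bolt 0.18 [269.7 237.9] 102 [ 0.419 -0.059  0.02 ]
rusty_nut 0.55 [358.6 234.1] 63 [ 0.43  -0.296  0.02 ]
bin_red 0.63 [185.9 170.5] 1408 [0.603 0.17  0.02 ]
bin_yellow 0.66 [150.6 209.9] 1452 [0.494 0.264 0.02 ]
bin_green 0.78 [188.7 208.2] 1423 [0.499 0.16  0.02 ]
bin_blue 0.75 [146.8 171.7] 1443 [0.6   0.278 0.02 ]
```

```bash
python3 - <<'E'
import cv2
a=cv2.imread('pics/top0.png')[120:280,110:400]; cv2.imwrite('pics/topc.png',cv2.resize(a,None,fx=2.7,fy=2.7,interpolation=2))
E
```

```text
(no output)
```

View pics/topc.png

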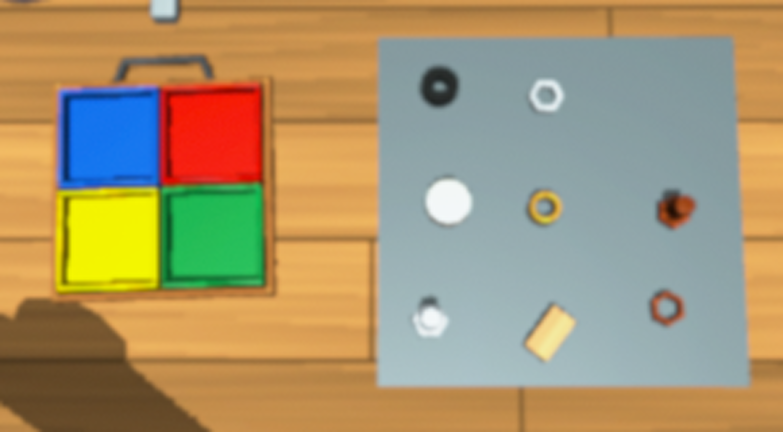

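View pics/scene0.png

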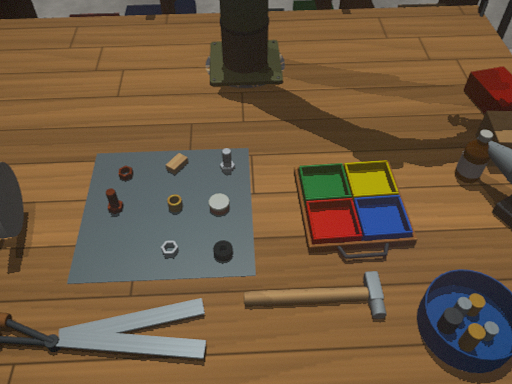

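The top view has the items at these full-frame pixels:

| Item | Pixel |
|---|---|
| Bolt | (269,238) |
| Nut | (312,155) |
| Bush | (312,197) |
| Buffer | (272,152) |
| Rusty bolt | (360,197) |
| Rusty nut | (357,234) |

A white disc and a wood block are distractors. The network's "bolt" at (307,155) is really the nut. The bins are blue and red at the far side, yellow and green near.

```bash
cat >> h.py <<'E'
def delta(x,y,z,yaw=None):
    "yaw: world azimuth (deg) of tool y; shift given in tool axes after the turn, units of 40 mm; turn about tool z in units of 5 deg"
    s=ctrl.read_state(); r,p=tool(s); m=r.as_matrix()
    cur=np.degrees(np.arctan2(m[1,1],m[0,1])); yaw=cur if yaw is None else yaw
    dy=(yaw-cur+90)%180-90
    y_=np.radians(cur+dy); ya=np.array([np.cos(y_),np.sin(y_),0]); za=np.array([0,0,-1.]); xa=np.cross(ya,za)
    T=np.c_[xa,ya,za]; rv=(R.from_matrix(m).inv()*R.from_matrix(T)).as_rotvec(degrees=True)/5
    print('cur',p.round(4),'yaw',round(cur,1),'turn',rv.round(2),'slide',(T.T@(np.array([x,y,z])-p)/0.04).round(3),'j',s['joints'].round(2))
E
python3 - <<'E'
from h import *
print(np.round(ctrl.get_calibration('wrist')['mount'],3),ctrl.get_calibration('wrist')['fx'],ctrl.tips_ahead, ctrl.get_calibration('top')['tvec'])
for n,uv,z in [('bolt',(269.3,238),.057),('nut',(312,155),.016),('bush',(312,197),.026),('buf',(272,152),.02),('rb',(360,197),.057),('rn',(357,234),.016)]: print(n,at_z('top',uv,z).round(3))
P={}
for n in ['bin_red','bin_yellow','bin_green','bin_blue']:
    r=ctrl.masks_of('top',n)[0]; 
    rc=cv2.minAreaRect(np.argwhere(r['mask'])[:,::-1].astype(np.float32)); print(n,rc,at_z('top',rc[0],0.034).round(4))
delta(.44,-.06,.25,90)
E
```

```text
[[-0.    -0.959 -0.282  0.071]
 [ 1.    -0.    -0.001  0.001]
 [ 0.001 -0.282  0.959 -0.134]
 [ 0.     0.     0.     1.   ]] 278.9307638868841 0.008 [-0.01108638  0.53818521  1.08503347]
bolt [ 0.417 -0.057  0.057]
nut [ 0.648 -0.177  0.016]
bush [ 0.529 -0.173  0.026]
buf [ 0.655 -0.066  0.02 ]
rb [ 0.524 -0.294  0.057]
rn [ 0.43  -0.293  0.016]
bin_red ((189.0, 169.0), (38.0, 38.0), 90.0) [0.6044 0.1598 0.034 ]
bin_yellow ((150.0, 208.5), (37.0, 38.0), 90.0) [0.4964 0.2617 0.034 ]
bin_green ((189.0, 207.0), (38.0, 38.0), 90.0) [0.5005 0.1571 0.034 ]
bin_blue ((150.0, 171.0), (38.0, 38.0), 90.0) [0.5989 0.2658 0.034 ]
cur [0.2083 0.5893 0.2393] yaw 70.5 turn [ 0.    0.   -3.89] slide [ -5.792 -16.233  -0.266] j [-1.2   0.69 -0.19  1.57  0.16  0.9  -0.22]
```

```bash
python3 -m jog '{"slide":[[0,0,0],[0,0,0],[0,0,0],[0,0,0],[-0.5,-1,0],[-0.5,-1,0],[-0.5,-1,0],[-0.5,-1,0],[-0.5,-1,0],[-0.5,-1,0],[-0.5,-1,0],[-0.5,-1,0],[-0.4,-1,0],[-0.4,-1,0],[-0.4,-1,0],[-0.4,-1,0],[0,-1,0],[0,-1,0],[0,-1,0],[0,-1,0]],"angular":[[0,0,-1],[0,0,-1],[0,0,-1],[0,0,-0.9],[0,0,0],[0,0,0],[0,0,0],[0,0,0],[0,0,0],[0,0,0],[0,0,0],[0,0,0],[0,0,0],[0,0,0],[0,0,0],[0,0,0],[0,0,0],[0,0,0],[0,0,0],[0,0,0]]}' 0.6 40
python3 - <<'E'
from h import *
delta(.44,-.06,.20,90)
E
```

```text
time: 2.47
eef_pos: [0.4196, -0.0254, 0.2395]
eef_rot: [0.0, -0.0, 1.0, 0.0]
force: [0.8, 0.5, -0.4]
finger_gap: 0.603
finger_force: 0.0
cur [ 0.4196 -0.0254  0.2395] yaw 90.0 turn [0.   0.01 0.01] slide [-0.511 -0.865  0.987] j [ 0.21  0.45 -0.38  2.14  0.29  0.6   1.19]
```

```bash
python3 -m jog '{"slide":[[-0.2,-0.9,0.5],[0,0,0.5],[0,0,0]],"angular":[[0,0,0],[0,0,0],[0,0,0]]}'
python3 - <<'E'
from h import *
s=ctrl.read_state(); print(s['eef_pos'])
save('wrist','w1.png')
for r in ctrl.masks_of('wrist','bolt')[:3]:
    m=r['mask']; v,u=np.nonzero(m); uv=np.array(r['at'])*[512,384]; print(r['score'],uv,m.sum(),u.min(),u.max(),v.min(),v.max(), at_z('wrist',uv,.03,s))
E
```

```text
time: 2.72
eef_pos: [0.4261, -0.0619, 0.1973]
eef_rot: [-0.002, 0.003, 1.0, -0.0]
force: [-0.9, 0.6, -0.3]
finger_gap: 0.601
finger_force: 0.0
[ 0.4260656  -0.06192929  0.19728636]
0.71 [256.2048 169.3056] 684 242 270 154 186 [ 0.41913355 -0.05740671  0.03      ]
0.24 [453.0176 291.3024] 1581 406 475 277 335 [0.57654235 0.18939223 0.03      ]
```

View pics/w1.png

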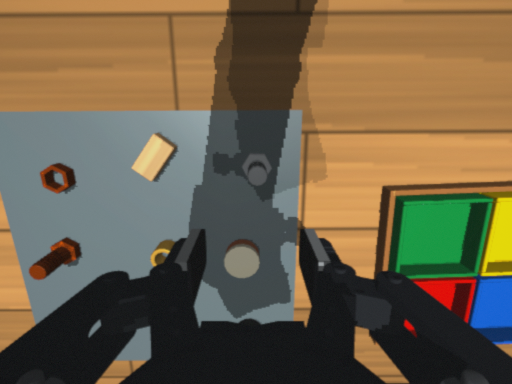

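The wrist view has the bolt at (257,168), with its shank top near (257,174). The white disc at (241,257) lies outward of it, between the fingers in the image. The rusty pair is at the left and the caddy at the right.

```bash
python3 - <<'E'
from h import *
s=ctrl.read_state()
print(at_z('wrist',(257,174.5),.057,s), at_z('wrist',(256.5,163.5),.012,s), at_z('wrist',(241,257),.02,s))
delta(.419,-.058,.030,90)
im=cv2.imread('pics/w1.png')[140:200,225:290]; cv2.imwrite('pics/w1c.png',cv2.resize(im,None,fx=8,fy=8))
E
```

```text
[ 0.42105277 -0.05325376  0.057     ] [ 0.41834288 -0.05310863  0.012     ] [ 0.53615288 -0.07210906  0.02      ]
cur [ 0.4274 -0.0584  0.1995] yaw 90.1 turn [ 0.01 -0.01  0.02] slide [0.209 0.011 4.236] j [ 0.25  0.53 -0.34  2.16  0.36  0.5   1.22]
```

View pics/w1c.png

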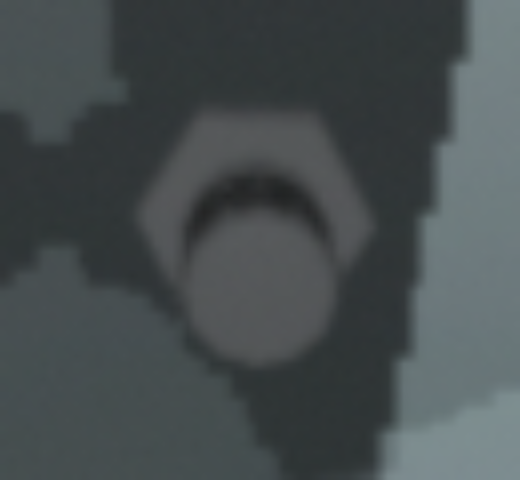

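The crop puts the shank top circle at (257.4,175.7), so the bolt is near (0.420, -0.057). That agrees with the top camera.

```bash
python3 -m jog '{"slide":[[0.18,0.04,0.9],[0,0,0.9],[0,0,0.9],[0,0,0.8],[0,0,0.5],[0,0,0.24],[0,0,0],[0,0,0]],"angular":[[0,0,0],[0,0,0],[0,0,0],[0,0,0],[0,0,0],[0,0,0],[0,0,0],[0,0,0]]}'
python3 - <<'E'
from h import *
delta(.42,-.057,.030,90); save('wrist','w2.png')
E
```

```text
time: 3.48
eef_pos: [0.4236, -0.0571, 0.0516]
eef_rot: [-0.002, -0.002, 1.0, -0.0]
force: [-1.1, -0.4, 0.2]
finger_gap: 0.603
finger_force: 0.0
cur [ 0.4236 -0.0571  0.0516] yaw 90.2 turn [-0.01 -0.04  0.05] slide [0.089 0.002 0.539] j [ 0.06  0.84 -0.05  2.28  1.02  0.04  0.58]
```

View pics/w2.png

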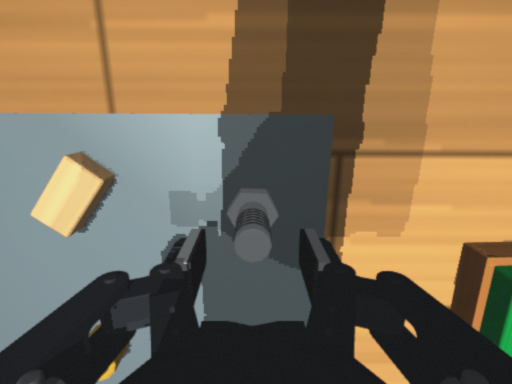

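The shank at (253,235) is centred between the fingers. The arm stopped at z=0.052 because joint 6 is at its lower limit. Tilting about the closing axis leaves the grip true and frees joint 6.

```bash
python3 -m jog '{"slide":[[0,0,0],[0.04,0,0.27],[0,0,0.27],[0,0,0],[0,0,0]],"angular":[[0,1,0],[0,0,0],[0,0,0],[0,0,0],[0,0,0]]}'
python3 - <<'E'
from h import *
delta(.42,-.057,.030,90)
E
```

```text
time: 3.95
eef_pos: [0.418, -0.0591, 0.0257]
eef_rot: [-0.027, -0.001, 1.0, -0.002]
force: [0.6, -0.0, -0.4]
finger_gap: 0.6
finger_force: 0.0
cur [ 0.418  -0.0591  0.0257] yaw 90.1 turn [-0.05 -0.62  0.02] slide [-0.051  0.052 -0.108] j [ 0.09  0.9  -0.1   2.25  1.09  0.1   0.51]
```

```bash
python3 -m jog '{"slide":[[0,0.03,-0.08],[0,0,0],[0,0,0],[0,0,0],[0,0,0],[0,0,0],[0,0,0]],"angular":[[0,0,0],[0,0,0],[0,0,0],[0,0,0],[0,0,0],[0,0,0],[0,0,0]]}' 0 60
python3 -m jog '{"slide":[[0,0,0],[0,0,0],[0,0,-0.5],[0,0,-0.8],[0,0,-1],[0,0,-1],[0,0,0]],"angular":[[0,0,0],[0,0,0],[0,0,0],[0,0,0],[0,0,0],[0,0,0],[0,0,0]]}' 
python3 - <<'E'
from h import *
delta(.6044,.161,.15,90)
E
```

```text
time: 4.53
eef_pos: [0.4185, -0.0576, 0.0293]
eef_rot: [-0.026, -0.001, 1.0, -0.002]
force: [0.6, 0.4, 8.4]
finger_gap: 0.219
finger_force: 58.2
time: 5.12
eef_pos: [0.4282, -0.0567, 0.1657]
eef_rot: [-0.022, -0.001, 1.0, -0.001]
force: [1.6, 0.5, -1.8]
finger_gap: 0.216
finger_force: 59.0
cur [ 0.4282 -0.0567  0.1657] yaw 90.1 turn [-0.03 -0.51  0.02] slide [-4.404  5.443  0.391] j [ 0.42  0.66 -0.63  2.15  0.69  0.6   0.85]
```

```bash
python3 -m jog '{"slide":[[-0.3,0.4,0],[-0.7,0.8,0],[-0.7,0.9,0],[-0.7,0.9,0],[-0.7,0.9,0],[-0.7,0.8,0],[-0.4,0.5,0],[-0.2,0.2,0],[0,0,0],[0,0,0]],"angular":[[0,0.09,0],[0,0,0],[0,0,0],[0,0,0],[0,0,0],[0,0,0],[0,0,0],[0,0,0],[0,0,0],[0,0,0]]}' 
python3 - <<'E'
from h import *
s=ctrl.read_state();delta(.6044,.161,.05,90); save('wrist','w3.png')
for n in ['bin_red','bin_yellow','bin_green','bin_blue']:
  for r in ctrl.masks_of('wrist',n)[:1]:
    v,u=np.nonzero(r['mask']); uv=np.array(r['at'])*[512,384];print(n,r['score'],u.min(),u.max(),v.min(),v.max(),at_z('wrist',uv,.02,s))
E
```

```text
time: 5.95
eef_pos: [0.591, 0.1481, 0.1483]
eef_rot: [-0.032, -0.001, 0.999, -0.002]
force: [-0.6, -0.1, -2.5]
finger_gap: 0.22
finger_force: 59.1
cur [0.591  0.1481 0.1483] yaw 90.2 turn [-0.05 -0.74  0.03] slide [-0.335  0.323  2.458] j [ 0.02  0.87 -0.63  1.62  0.58  0.91  0.75]
bin_red 0.82 214 322 156 259 [0.58967574 0.17533494 0.02      ]
bin_yellow 0.92 323 452 27 153 [0.49432697 0.26519818 0.02      ]
bin_green 0.67 205 325 32 156 [0.49659615 0.15906546 0.02      ]
bin_blue 0.96 320 437 152 260 [0.60569329 0.27234967 0.02      ]
```

View pics/w3.png

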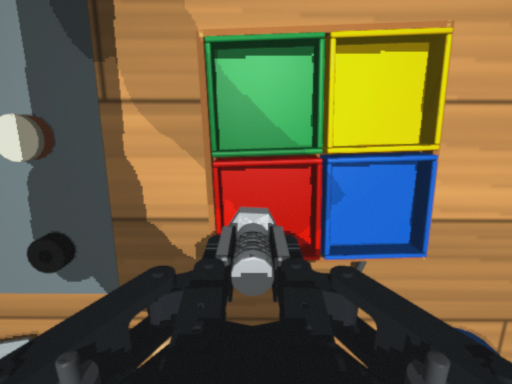

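The bolt is held upright at (255,245) over red (213–322, 156–259). Green is top left, yellow top right and blue lower right, with the common corner near (324,155).

```bash
python3 - <<'E'
from h import *
s=ctrl.read_state()
for uv in [(205,37),(451,30),(428,258),(324,154.5)]: print(uv,at_z('wrist',uv,.036,s).round(4))
E
```

```text
(205, 37) [0.4572 0.1076 0.036 ]
(451, 30) [0.4523 0.3083 0.036 ]
(428, 258) [0.6537 0.3177 0.036 ]
(324, 154.5) [0.5533 0.2108 0.036 ]
```

```bash
python3 -m jog '{"slide":[[-0.25,0.18,0.2],[-0.24,0.17,0.5],[0,0,0.7],[0,0,0.6],[0,0,0.3],[0,0,0.15],[0,0,0],[0,0,0]],"angular":[[0,-0.14,0],[0,0,0],[0,0,0],[0,0,0],[0,0,0],[0,0,0],[0,0,0],[0,0,0]]}' 
python3 - <<'E'
from h import *
delta(.605,.162,.0405,90)
E
```

```text
time: 6.87
eef_pos: [0.6073, 0.1625, 0.0508]
eef_rot: [-0.024, -0.001, 1.0, -0.001]
force: [-0.1, 0.3, -1.0]
finger_gap: 0.215
finger_force: 59.1
cur [0.6073 0.1625 0.0508] yaw 90.1 turn [-0.03 -0.56  0.02] slide [ 0.057 -0.013  0.257] j [-0.04  1.01 -0.55  1.61  0.68  0.76  0.67]
```

```bash
python3 -m jog '{"slide":[[0,0,0.12],[0,0,0.1],[0,0,0.02],[0,0,0],[0,0,0],[0,0,0]],"angular":[[0,0,0],[0,0,0],[0,0,0],[0,0,0],[0,0,0],[0,0,0]]}' 
```

```text
time: 7.37
eef_pos: [0.6062, 0.1621, 0.0407]
eef_rot: [-0.025, -0.001, 1.0, -0.002]
force: [-0.4, 0.2, -2.2]
finger_gap: 0.216
finger_force: 59.1
```

```bash
python3 -m jog '{"slide":[[0,0,0.02],[0,0,0.02],[0,0,0],[0,0,0]],"angular":[[0,0,0],[0,0,0],[0,0,0],[0,0,0]]}' 
```

```text
time: 7.7
eef_pos: [0.6064, 0.1621, 0.0404]
eef_rot: [-0.024, -0.001, 1.0, -0.002]
force: [-1.8, -0.7, 9.4]
finger_gap: 0.217
finger_force: 60.2
```

Contact with the bin floor (9 N). I'll release, then rise.

```bash
python3 -m jog '{"slide":[[0,0,0],[0,0,0],[0,0,0],[0,0,0],[0,0,-0.3],[0,0,-0.6],[0,0,-1],[0,0,-1],[0,0,-0.5],[0,0,0],[0,0,0]],"angular":[[0,0,0],[0,0,0],[0,0,0],[0,0,0],[0,0,0],[0,0,0],[0,0,0],[0,0,0],[0,-0.5,0],[0,0,0],[0,0,0]]}' 0.45
python3 - <<'E'
from h import *
save('wrist','w4.png'); delta(.64,-.177,.17,90)
E
```

```text
time: 8.62
eef_pos: [0.6131, 0.1629, 0.1769]
eef_rot: [-0.002, -0.001, 1.0, -0.001]
force: [0.6, -0.5, -1.0]
finger_gap: 0.45
finger_force: 0.0
cur [0.6125 0.1621 0.1751] yaw 90.1 turn [-0.04 -0.07  0.02] slide [-0.687 -8.477  0.128] j [-0.    0.84 -0.63  1.58  0.59  0.93  0.74]
```

View pics/w4.png

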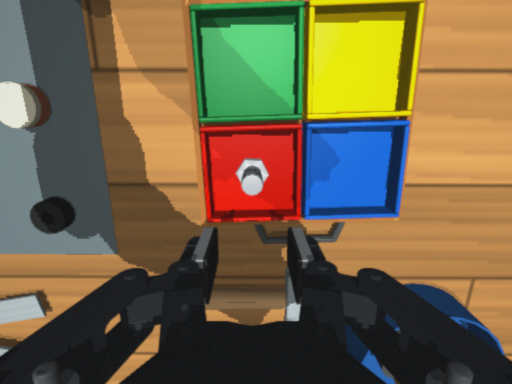

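The bolt stands upright in the middle of the red bin, at (252,178). The common bin corner is at (303,121). Next is the nut.

```bash
python3 - <<'E'
from h import *
s=ctrl.read_state()
for uv in [(191,3),(303,121),(400,217),(207,221)]: print(uv,at_z('wrist',uv,.036,s).round(4))
print(at_z('wrist',(252,185),.068,s),at_z('wrist',(252,172),.023,s))
E
python3 -m jog '{"slide":[[-0.1,-0.5,0],[-0.1,-1,0],[-0.1,-1,0],[-0.1,-1,0],[-0.1,-1,0],[-0.1,-1,0],[-0.1,-1,0],[0,-1,0],[0,-0.7,0],[0,-0.3,0],[0,0,0],[0,0,0],[0,0,0]],"angular":[[0,0,0],[0,0,0],[0,0,0],[0,0,0],[0,0,0],[0,0,0],[0,0,0],[0,0,0],[0,0,0],[0,0,0],[0,0,0],[0,0,0],[0,0,0]]}' 0.65
python3 - <<'E'
from h import *
s=ctrl.read_state()
save('wrist','w5.png'); delta(.64,-.177,.17,90)
for r in ctrl.masks_of('wrist','nut')[:3]:
    v,u=np.nonzero(r['mask']); uv=np.array(r['at'])*[512,384];print(r['score'],uv,u.min(),u.max(),v.min(),v.max(),at_z('wrist',uv,.012,s))
E
```

```text
(191, 3) [0.4545 0.1091 0.036 ]
(303, 121) [0.5525 0.21   0.036 ]
(400, 217) [0.6498 0.3164 0.036 ]
(207, 221) [0.655  0.1142 0.036 ]
[0.6070681 0.161695  0.068    ] [0.60495863 0.16145377 0.023     ]
time: 9.75
eef_pos: [0.6414, -0.1738, 0.1752]
eef_rot: [-0.004, -0.003, 1.0, -0.0]
force: [0.7, 0.3, 1.0]
finger_gap: 0.65
finger_force: 0.0
cur [ 0.6416 -0.1736  0.1754] yaw 90.4 turn [-0.01 -0.08  0.08] slide [ 0.04  -0.084  0.136] j [ 0.53  0.89 -0.67  1.47  0.61  1.    1.27]
0.81 [252.7232 173.1072] 235 264 169 197 [ 0.63738209 -0.17313689  0.012     ]
```

View pics/w5.png

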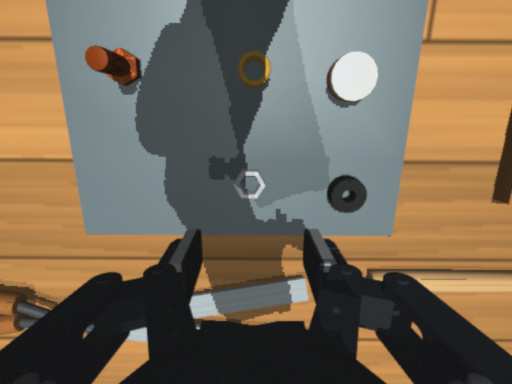

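The nut is at (250,184). The bush is at (254,69), the buffer at (347,193) and the rusty bolt at (115,63). I'll measure the nut's orientation.

```bash
cat >> h.py <<'E'
def hexfit(cam,name,z,thr=None,lo=None):
    s=ctrl.read_state(); im=ctrl.camera(cam); r=ctrl.masks_of(cam,name)[0]
    v,u=np.nonzero(r['mask']); P=np.array([at_z(cam,(a,b),z,s)[:2] for a,b in zip(u,v)])
    h=cv2.convexHull((P*1000).astype(np.float32))[:,0]
    w={a:np.ptp(h@[np.cos(np.radians(a)),np.sin(np.radians(a))]) for a in range(0,180,5)}
    print(r['score'],{a:round(float(x),1) for a,x in w.items()},'bbox mid',(h.min(0)+h.max(0))/2); return im,r['mask']
E
python3 - <<'E'
from h import *
im,m=hexfit('wrist','nut',.012)
c=im[160:205,225:275,::-1].copy(); c=cv2.resize(c,None,fx=10,fy=10,interpolation=2)
cv2.drawContours(c,cv2.findContours(cv2.resize(m[160:205,225:275].astype(np.uint8),None,fx=10,fy=10,interpolation=0),0,2)[0],-1,(0,0,255),1)
cv2.imwrite('pics/w5c.png',c)
E
```

```text
0.56 {0: 33.1, 5: 33.1, 10: 34.2, 15: 35.0, 20: 35.6, 25: 35.9, 30: 35.9, 35: 35.6, 40: 35.1, 45: 34.3, 50: 33.3, 55: 32.2, 60: 31.6, 65: 31.4, 70: 32.2, 75: 32.8, 80: 33.1, 85: 33.2, 90: 33.2, 95: 33.3, 100: 33.3, 105: 32.9, 110: 32.5, 115: 32.0, 120: 31.9, 125: 32.8, 130: 33.6, 135: 34.2, 140: 35.2, 145: 35.9, 150: 36.3, 155: 36.5, 160: 36.4, 165: 35.9, 170: 35.3, 175: 34.3} bbox mid [ 648.6926  -176.43236]
```

View pics/w5c.png

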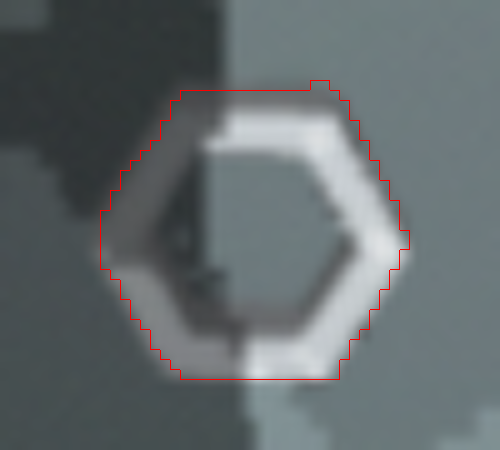

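The mask follows the hexagon's outline. The flat normals lie at about 1, 61 and 121° in the world, so I'll close at yaw 61°. The nut centre is (0.648, -0.176).

```bash
python3 -m jog '{"slide":[[0,0,0],[0,0,0],[0,0,0],[0,0,0],[0,0,0],[0,0,0],[0,0,0]],"angular":[[0,0.08,1],[0,0,1],[0,0,1],[0,0,1],[0,0,1],[0,0,0.87],[0,0,0]]}' 
python3 - <<'E'
from h import *
delta(.648,-.176,.06,61)
E
```

```text
time: 10.53
eef_pos: [0.6416, -0.1763, 0.1759]
eef_rot: [-0.006, 0.252, 0.968, -0.003]
force: [-0.0, 0.5, 0.2]
finger_gap: 0.648
finger_force: 0.0
cur [ 0.6416 -0.1763  0.1759] yaw 60.8 turn [-0.1  -0.11 -0.05] slide [-0.135  0.083  2.898] j [ 0.47  0.86 -0.54  1.47  0.5   0.96  0.85]
```

```bash
python3 -m jog '{"slide":[[-0.13,0.08,0.5],[0,0,0.9],[0,0,0.8],[0,0,0.5],[0,0,0.2],[0,0,0],[0,0,0]],"angular":[[-0.1,-0.1,-0.05],[0,0,0],[0,0,0],[0,0,0],[0,0,0],[0,0,0],[0,0,0]]}' 
python3 - <<'E'
from h import *
save('wrist','w6.png');delta(.648,-.176,.011,61)
E
```

```text
time: 11.12
eef_pos: [0.6478, -0.1768, 0.0602]
eef_rot: [-0.0, 0.25, 0.968, 0.0]
force: [0.3, -0.3, -0.0]
finger_gap: 0.651
finger_force: 0.0
cur [ 0.6485 -0.177   0.0611] yaw 61.1 turn [0.01 0.01 0.01] slide [0.023 0.015 1.253] j [ 0.44  1.01 -0.47  1.52  0.59  0.76  0.78]
```

View pics/w6.png

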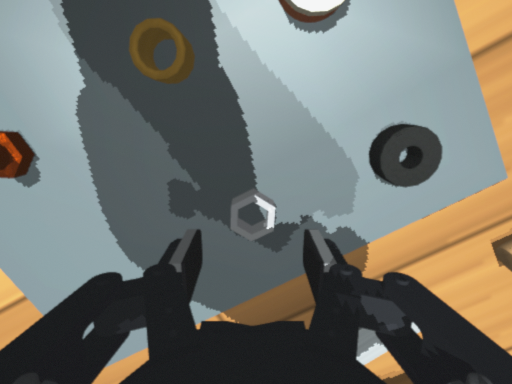

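The nut is centred between the fingers at (253,215), with flats facing the pads.

```bash
python3 -m jog '{"slide":[[0.02,0.01,0.5],[0,0,0.4],[0,0,0.23],[0,0,0.1],[0,0,0],[0,0,0]],"angular":[[0,0,0],[0,0,0],[0,0,0],[0,0,0],[0,0,0],[0,0,0]]}'
python3 -m jog '{"slide":[[0,0,0],[0,0,0],[0,0,0],[0,0,0],[0,0,0],[0,0,0],[0,0,0]],"angular":[[0,0,0],[0,0,0],[0,0,0],[0,0,0],[0,0,0],[0,0,0],[0,0,0]]}' 0 50
```

```text
time: 11.67
eef_pos: [0.6468, -0.1765, 0.0106]
eef_rot: [-0.001, 0.25, 0.968, 0.0]
force: [0.7, 0.3, 0.5]
finger_gap: 0.646
finger_force: 0.0
time: 12.25
eef_pos: [0.6474, -0.1766, 0.0114]
eef_rot: [0.0, 0.25, 0.968, 0.0]
force: [-0.2, -0.3, 6.3]
finger_gap: 0.335
finger_force: 50.0
```

```bash
python3 -m jog '{"slide":[[0,0,-0.4],[0,0,-0.8],[0,0,-1],[0,0,-0.8],[0,0,0],[0,0,0]],"angular":[[0,0,0],[0,0,0],[0,0,0],[0,0,0],[0,0,0],[0,0,0]]}'
python3 - <<'E'
from h import *
delta(.502,.26,.12,61)
E
```

```text
time: 12.75
eef_pos: [0.6482, -0.1768, 0.1336]
eef_rot: [0.002, 0.25, 0.968, 0.0]
force: [0.2, -0.2, -1.1]
finger_gap: 0.335
finger_force: 49.5
cur [ 0.6482 -0.1768  0.1336] yaw 61.0 turn [ 0.02  0.04 -0.  ] slide [8.491 7.778 0.339] j [ 0.46  0.92 -0.52  1.49  0.54  0.87  0.82]
```

```bash
python3 -m jog '{"slide":[[0.3,0.3,0],[0.6,0.6,0],[0.7,0.65,0],[0.7,0.65,0],[0.7,0.65,0],[0.7,0.65,0],[0.7,0.65,0],[0.7,0.65,0],[0.7,0.65,0],[0.7,0.65,0],[0.7,0.65,0],[0.6,0.55,0],[0.4,0.3,0],[0.2,0.15,0],[0,0,0],[0,0,0]],"angular":[[0,0,0],[0,0,0],[0,0,0],[0,0,0],[0,0,0],[0,0,0],[0,0,0],[0,0,0],[0,0,0],[0,0,0],[0,0,0],[0,0,0],[0,0,0],[0,0,0],[0,0,0],[0,0,0]]}'
python3 - <<'E'
from h import *
save('wrist','w7.png');delta(.502,.26,.03,61)
E
```

```text
time: 14.08
eef_pos: [0.503, 0.2557, 0.1301]
eef_rot: [-0.001, 0.251, 0.968, -0.001]
force: [0.2, -0.9, -0.5]
finger_gap: 0.336
finger_force: 49.5
cur [0.5037 0.2546 0.1301] yaw 60.9 turn [-0.04 -0.01 -0.03] slide [0.102 0.097 2.502] j [-0.31  0.79 -0.41  1.84  0.51  0.62  0.03]
```

View pics/w7.png

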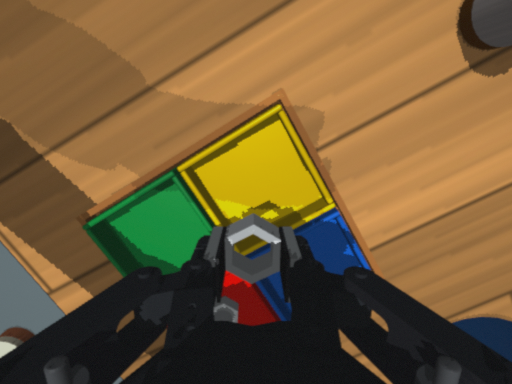

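The nut is held level at (253,245), with the yellow bin at (180–335, 105–250) around its drop line. Lowering.

```bash
python3 -m jog '{"slide":[[0.1,0.1,0.4],[0,0,0.8],[0,0,0.7],[0,0,0.4],[0,0,0.25],[0,0,0.06],[0,0,0],[0,0,0]],"angular":[[0,0,0],[0,0,0],[0,0,0],[0,0,0],[0,0,0],[0,0,0],[0,0,0],[0,0,0]]}'
python3 -m jog '{"slide":[[0,0,0.03],[0,0,0.03],[0,0,0.02],[0,0,0],[0,0,0]],"angular":[[0,0,0],[0,0,0],[0,0,0],[0,0,0],[0,0,0]]}'
```

```text
time: 14.8
eef_pos: [0.5023, 0.2625, 0.0271]
eef_rot: [-0.0, 0.251, 0.968, 0.0]
force: [0.7, 0.0, -0.6]
finger_gap: 0.338
finger_force: 49.5
time: 15.22
eef_pos: [0.5014, 0.263, 0.0234]
eef_rot: [-0.001, 0.25, 0.968, 0.0]
force: [0.4, -0.4, -0.1]
finger_gap: 0.338
finger_force: 49.5
```

```bash
python3 -m jog '{"slide":[[0,0,0.02],[0,0,0.02],[0,0,0],[0,0,0]],"angular":[[0,0,0],[0,0,0],[0,0,0],[0,0,0]]}'
```

```text
time: 15.55
eef_pos: [0.5015, 0.263, 0.0224]
eef_rot: [-0.0, 0.25, 0.968, 0.0]
force: [-0.8, -0.7, 7.5]
finger_gap: 0.333
finger_force: 50.3
```

```bash
python3 -m jog '{"slide":[[0,0,0],[0,0,0],[0,0,0],[0,0,-0.3],[0,0,-0.7],[0,0,-1],[0,0,-1],[0,0,-0.8],[0,0,0],[0,0,0]],"angular":[[0,0,0],[0,0,0],[0,0,0],[0,0,0],[0,0,0],[0,0,0],[0,0,0],[0,0,0],[0,0,0],[0,0,0]]}' 0.5
python3 - <<'E'
from h import *
s=ctrl.read_state()
im=save('wrist','w8.png');delta(.522,-.173,.16,61)
for r in ctrl.masks_of('wrist','nut')[:2]:
    v,u=np.nonzero(r['mask']); uv=np.array(r['at'])*[512,384];print(r['score'],uv,r['mask'].sum(),u.min(),u.max(),v.min(),v.max(),at_z('wrist',uv,.023,s))
E
```

```text
time: 16.38
eef_pos: [0.5027, 0.2635, 0.1763]
eef_rot: [0.001, 0.25, 0.968, 0.002]
force: [0.1, -0.8, -0.6]
finger_gap: 0.497
finger_force: 0.0
cur [0.5017 0.2626 0.1744] yaw 61.0 turn [ 0.01 -0.01 -0.  ] slide [-5.723 -9.278  0.361] j [-0.29  0.73 -0.46  1.8   0.46  0.72  0.06]
0.8 [251.392  183.5904] 531 237 265 162 195 [0.508311   0.26078168 0.023     ]
```

View pics/w8.png

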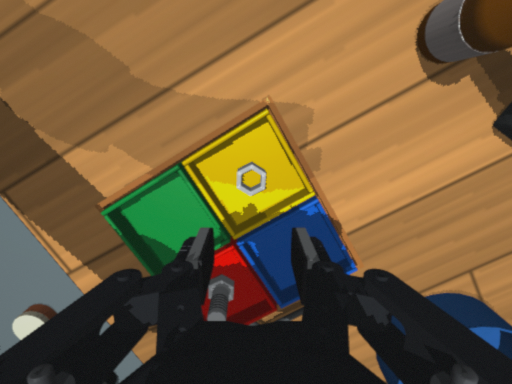

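The nut lies flat in the middle of the yellow bin at (251,180), and the bolt still stands in red at (221,297). Next is the bush.

```bash
python3 -m jog '{"slide":[[-0.3,-0.5,0],[-0.5,-0.8,0],[-0.5,-0.8,0],[-0.5,-0.8,0],[-0.5,-0.8,0],[-0.5,-0.8,0],[-0.5,-0.8,0],[-0.5,-0.8,0],[-0.5,-0.8,0],[-0.5,-0.8,0],[-0.5,-0.8,0],[-0.3,-0.5,0],[-0.1,-0.2,0],[0,0,0],[0,0,0],[0,0,0]],"angular":[[0,0,0],[0,0,0],[0,0,0],[0,0,0],[0,0,0],[0,0,0],[0,0,0],[0,0,0],[0,0,0],[0,0,0],[0,0,0],[0,0,0],[0,0,0],[0,0,0],[0,0,0],[0,0,0]]}' 0.65
python3 - <<'E'
from h import *
s=ctrl.read_state()
save('wrist','w9.png');delta(.522,-.173,.16,61)
for r in ctrl.masks_of('wrist','bush')[:2]:
    v,u=np.nonzero(r['mask']); uv=np.array(r['at'])*[512,384];print(r['score'],uv,r['mask'].sum(),u.min(),u.max(),v.min(),v.max(),at_z('wrist',uv,.018,s),at_z('wrist',((u.min()+u.max())/2,(v.min()+v.max())/2),.015,s))
E
```

```text
time: 17.82
eef_pos: [0.5226, -0.1666, 0.173]
eef_rot: [-0.001, 0.248, 0.969, 0.001]
force: [0.5, 0.1, 0.3]
finger_gap: 0.647
finger_force: 0.0
cur [ 0.5228 -0.1666  0.1732] yaw 61.2 turn [ 0.01 -0.03  0.05] slide [-0.06  -0.149  0.33 ] j [ 0.54  0.73 -0.54  1.85  0.54  0.72  0.77]
0.65 [249.088  192.8064] 615 237 266 172 204 [ 0.53574036 -0.17671485  0.018     ] [ 0.5330032  -0.17223252  0.015     ]
```

View pics/w9.png

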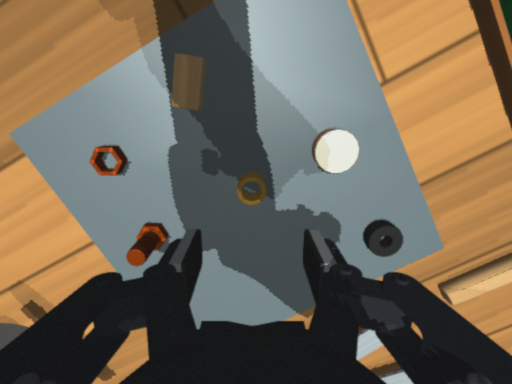

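The bush is at (251.5,188). The rusty bolt at (148,243) is about 120 mm to the side, clear of the fingers.

```bash
python3 - <<'E'
from h import *
s=ctrl.read_state(); print(at_z('wrist',(251.5,188),.015,s))
delta(.532,-.1725,.07,61)
E
```

```text
[ 0.53334736 -0.17269787  0.015     ]
cur [ 0.5228 -0.1669  0.1733] yaw 61.2 turn [ 0.01 -0.03  0.05] slide [-0.269 -0.011  2.582] j [ 0.54  0.73 -0.54  1.85  0.54  0.72  0.77]
```

```bash
python3 -m jog '{"slide":[[-0.29,0,0.4],[0,0,0.8],[0,0,0.9],[0,0,0.8],[0,0,0.5],[0,0,0.3],[0,0,0.2],[0,0,0],[0,0,0]],"angular":[[0,0,0],[0,0,0],[0,0,0],[0,0,0],[0,0,0],[0,0,0],[0,0,0],[0,0,0],[0,0,0]]}'
python3 - <<'E'
from h import *
delta(.533,-.1725,.013,61)
E
```

```text
time: 18.67
eef_pos: [0.5333, -0.1746, 0.018]
eef_rot: [-0.0, 0.25, 0.968, 0.0]
force: [0.4, -0.1, 0.6]
finger_gap: 0.653
finger_force: 0.0
cur [ 0.5333 -0.1746  0.018 ] yaw 61.1 turn [ 0.   -0.    0.01] slide [0.032 0.043 0.125] j [ 0.43  0.97 -0.33  1.88  0.73  0.42  0.61]
```

```bash
python3 -m jog '{"slide":[[0.03,0.03,0.1],[0,0,0],[0,0,0],[0,0,0]],"angular":[[0,0,0],[0,0,0],[0,0,0],[0,0,0]]}'
python3 -m jog '{"slide":[[0,0,0],[0,0,0],[0,0,0],[0,0,0],[0,0,0],[0,0,0],[0,0,0]],"angular":[[0,0,0],[0,0,0],[0,0,0],[0,0,0],[0,0,0],[0,0,0],[0,0,0]]}' 0 40
python3 -m jog '{"slide":[[0,0,-0.4],[0,0,-0.8],[0,0,-1],[0,0,-0.8],[0,0,0],[0,0,0]],"angular":[[0,0,0],[0,0,0],[0,0,0],[0,0,0],[0,0,0],[0,0,0]]}'
python3 - <<'E'
from h import *
delta(.505,.160,.12,61)
E
```

```text
time: 19.0
eef_pos: [0.5324, -0.1737, 0.0139]
eef_rot: [-0.0, 0.25, 0.968, 0.0]
force: [-0.4, 0.3, -0.4]
finger_gap: 0.648
finger_force: 0.0
time: 19.58
eef_pos: [0.5323, -0.1736, 0.0138]
eef_rot: [-0.0, 0.25, 0.968, -0.0]
force: [-1.1, 0.6, 5.4]
finger_gap: 0.359
finger_force: 39.6
time: 20.08
eef_pos: [0.5333, -0.1739, 0.1348]
eef_rot: [0.001, 0.251, 0.968, 0.0]
force: [-1.1, 0.2, -1.3]
finger_gap: 0.359
finger_force: 39.9
cur [ 0.5333 -0.1739  0.1348] yaw 61.0 turn [ 0.01  0.02 -0.  ] slide [4.667 6.959 0.371] j [ 0.52  0.79 -0.5   1.85  0.59  0.65  0.73]
```

```bash
python3 -m jog '{"slide":[[0.3,0.4,0],[0.4,0.65,0],[0.5,0.75,0],[0.5,0.75,0],[0.5,0.75,0],[0.5,0.75,0],[0.5,0.75,0],[0.5,0.75,0],[0.5,0.75,0],[0.3,0.45,0],[0.15,0.2,0],[0,0,0],[0,0,0],[0,0,0]],"angular":[[0,0,0],[0,0,0],[0,0,0],[0,0,0],[0,0,0],[0,0,0],[0,0,0],[0,0,0],[0,0,0],[0,0,0],[0,0,0],[0,0,0],[0,0,0],[0,0,0]]}'
python3 - <<'E'
from h import *
save('wrist','w10.png');delta(.504,.159,.029,61)
E
```

```text
time: 21.25
eef_pos: [0.5042, 0.1566, 0.1326]
eef_rot: [-0.001, 0.252, 0.968, -0.002]
force: [0.3, -0.4, -1.1]
finger_gap: 0.357
finger_force: 39.9
cur [0.5044 0.1566 0.1329] yaw 60.8 turn [-0.04 -0.01 -0.04] slide [0.037 0.047 2.596] j [-0.14  0.75 -0.41  1.94  0.54  0.56  0.14]
```

View pics/w10.png

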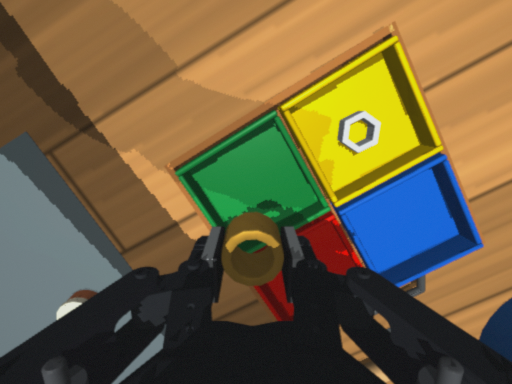

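The bush is held level at (252,245) over green, and the nut is in yellow at (358,132). Lowering.

```bash
python3 -m jog '{"slide":[[0.04,0.03,0.4],[0,0,0.8],[0,0,0.7],[0,0,0.4],[0,0,0.25],[0,0,0.06],[0,0,0],[0,0,0]],"angular":[[0,0,0],[0,0,0],[0,0,0],[0,0,0],[0,0,0],[0,0,0],[0,0,0],[0,0,0]]}'
python3 -m jog '{"slide":[[0,0,0.04],[0,0,0.03],[0,0,0.02],[0,0,0],[0,0,0]],"angular":[[0,0,0],[0,0,0],[0,0,0],[0,0,0],[0,0,0]]}'
```

```text
time: 21.97
eef_pos: [0.5041, 0.1613, 0.0298]
eef_rot: [-0.0, 0.251, 0.968, 0.0]
force: [-0.4, 0.2, -0.5]
finger_gap: 0.36
finger_force: 39.9
time: 22.38
eef_pos: [0.5034, 0.1617, 0.0257]
eef_rot: [-0.001, 0.25, 0.968, 0.0]
force: [0.1, 0.8, -0.5]
finger_gap: 0.361
finger_force: 39.9
```

```bash
python3 -m jog '{"slide":[[0,0,0.02],[0,0,0.02],[0,0,0],[0,0,0]],"angular":[[0,0,0],[0,0,0],[0,0,0],[0,0,0]]}'
```

```text
time: 22.72
eef_pos: [0.5035, 0.1617, 0.0248]
eef_rot: [-0.0, 0.25, 0.968, 0.0]
force: [-1.4, -1.8, 7.7]
finger_gap: 0.358
finger_force: 40.8
```

```bash
python3 -m jog '{"slide":[[0,0,0],[0,0,0],[0,0,0],[0,0,-0.3],[0,0,-0.7],[0,0,-1],[0,0,-1],[0,0,-0.8],[0,0,0],[0,0,0]],"angular":[[0,0,0],[0,0,0],[0,0,0],[0,0,0],[0,0,0],[0,0,0],[0,0,0],[0,0,0],[0,0,0],[0,0,0]]}' 0.52
python3 - <<'E'
from h import *
s=ctrl.read_state()
save('wrist','w11.png');delta(.645,-.066,.16,61)
for r in ctrl.masks_of('wrist','bush')[:2]:
    v,u=np.nonzero(r['mask']); uv=np.array(r['at'])*[512,384];print(r['score'],uv,r['mask'].sum(),u.min(),u.max(),v.min(),v.max(),at_z('wrist',uv,.026,s))
E
```

```text
time: 23.55
eef_pos: [0.5047, 0.1619, 0.1776]
eef_rot: [0.001, 0.251, 0.968, 0.001]
force: [0.1, -0.2, -0.2]
finger_gap: 0.52
finger_force: 0.0
cur [0.5036 0.1612 0.1761] yaw 61.0 turn [-0.   -0.01 -0.  ] slide [-5.845 -3.255  0.401] j [-0.11  0.69 -0.47  1.91  0.49  0.66  0.18]
0.92 [244.8896 182.8992] 586 237 266 162 194 [0.50583866 0.15360146 0.026     ]
0.74 [340.5824 123.4176] 10281 270 406 51 193 [0.49880841 0.26717914 0.026     ]
```

The bush mask (u 237–266, v 162–194) has the same size and shape as when it stood on the mat, now inside green. On to the buffer.

```bash
python3 -m jog '{"slide":[[-0.4,-0.2,0],[-0.7,-0.4,0],[-0.8,-0.45,0],[-0.8,-0.45,0],[-0.8,-0.45,0],[-0.8,-0.45,0],[-0.8,-0.45,0],[-0.5,-0.3,0],[-0.25,-0.1,0],[0,0,0],[0,0,0],[0,0,0]],"angular":[[0,0,0],[0,0,0],[0,0,0],[0,0,0],[0,0,0],[0,0,0],[0,0,0],[0,0,0],[0,0,0],[0,0,0],[0,0,0],[0,0,0]]}' 0.8
python3 - <<'E'
from h import *
s=ctrl.read_state()
save('wrist','w12.png')
for r in ctrl.masks_of('wrist','buffer')[:2]:
    v,u=np.nonzero(r['mask']); uv=np.array(r['at'])*[512,384];a=at_z('wrist',((u.min()+u.max())/2,(v.min()+v.max())/2),.012,s);print(r['score'],uv,r['mask'].sum(),u.min(),u.max(),v.min(),v.max(),at_z('wrist',uv,.012,s),a)
    delta(a[0],a[1],.011,61)
E
```

```text
time: 24.65
eef_pos: [0.6439, -0.0634, 0.1744]
eef_rot: [-0.002, 0.249, 0.968, 0.0]
force: [-0.5, 0.0, -1.2]
finger_gap: 0.805
finger_force: 0.0
0.96 [254.5152 195.8016] 1057 237 273 173 210 [ 0.66454281 -0.07122564  0.012     ] [ 0.66042508 -0.06835439  0.012     ]
cur [ 0.6443 -0.0633  0.1752] yaw 61.2 turn [-0.   -0.04  0.04] slide [-0.413  0.086  4.104] j [ 0.3   0.84 -0.53  1.54  0.49  0.9   0.68]
0.42 [ 17.2032 194.6112] 893 0 35 176 205 [ 0.53584769 -0.30187737  0.012     ] [ 0.53237337 -0.29831062  0.012     ]
cur [ 0.6443 -0.0633  0.1752] yaw 61.2 turn [-0.   -0.04  0.04] slide [-0.4   -6.494  4.104] j [ 0.3   0.84 -0.53  1.54  0.49  0.9   0.68]
```

View pics/w12.png

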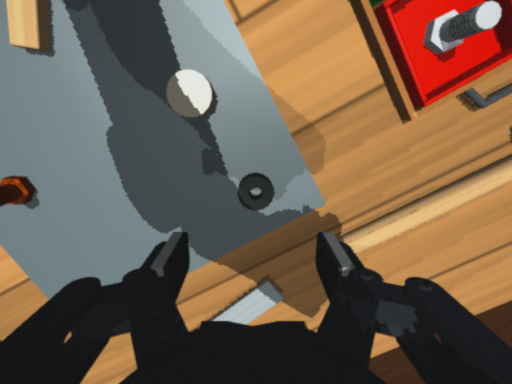

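The buffer is at (255,191), clear all round. Descending on it.

```bash
python3 -m jog '{"slide":[[-0.41,0.08,0.4],[0,0,0.8],[0,0,0.9],[0,0,0.8],[0,0,0.5],[0,0,0.3],[0,0,0.25],[0,0,0.1],[0,0,0],[0,0,0]],"angular":[[0,0,0],[0,0,0],[0,0,0],[0,0,0],[0,0,0],[0,0,0],[0,0,0],[0,0,0],[0,0,0],[0,0,0]]}'
python3 - <<'E'
from h import *
delta(.6604,-.0683,.012,61)
E
```

```text
time: 25.58
eef_pos: [0.6618, -0.0703, 0.0147]
eef_rot: [0.0, 0.25, 0.968, 0.0]
force: [0.2, 0.7, 0.1]
finger_gap: 0.799
finger_force: 0.0
cur [ 0.6618 -0.0703  0.0147] yaw 61.0 turn [0.01 0.   0.  ] slide [0.055 0.027 0.068] j [ 0.25  1.06 -0.42  1.55  0.61  0.67  0.6 ]
```

```bash
python3 -m jog '{"slide":[[0.05,0.03,0.07],[0,0,0],[0,0,0],[0,0,0],[0,0,0],[0,0,0],[0,0,0],[0,0,0],[0,0,0]],"angular":[[0,0,0],[0,0,0],[0,0,0],[0,0,0],[0,0,0],[0,0,0],[0,0,0],[0,0,0],[0,0,0]]}' 0 30
python3 -m jog '{"slide":[[0,0,-0.4],[0,0,-0.8],[0,0,-1],[0,0,-0.8],[0,0,0],[0,0,0]],"angular":[[0,0,0],[0,0,0],[0,0,0],[0,0,0],[0,0,0],[0,0,0]]}'
python3 - <<'E'
from h import *
delta(.601,.263,.12,61)
E
```

```text
time: 26.33
eef_pos: [0.6601, -0.0682, 0.0117]
eef_rot: [-0.0, 0.25, 0.968, 0.0]
force: [-1.3, 0.8, 6.3]
finger_gap: 0.454
finger_force: 30.5
time: 26.83
eef_pos: [0.6616, -0.0688, 0.1341]
eef_rot: [0.002, 0.251, 0.968, 0.001]
force: [-0.0, -0.2, -0.6]
finger_gap: 0.449
finger_force: 30.4
cur [ 0.6616 -0.0688  0.1341] yaw 61.0 turn [ 0.03  0.04 -0.  ] slide [5.348 6.52  0.353] j [ 0.29  0.9  -0.5   1.52  0.53  0.85  0.67]
```

```bash
python3 -m jog '{"slide":[[0.3,0.4,0],[0.5,0.6,0],[0.6,0.75,0],[0.6,0.75,0],[0.6,0.75,0],[0.6,0.75,0],[0.6,0.75,0],[0.6,0.75,0],[0.5,0.55,0],[0.3,0.35,0],[0.2,0.2,0],[0,0,0],[0,0,0],[0,0,0]],"angular":[[0,0,0],[0,0,0],[0,0,0],[0,0,0],[0,0,0],[0,0,0],[0,0,0],[0,0,0],[0,0,0],[0,0,0],[0,0,0],[0,0,0],[0,0,0],[0,0,0]]}'
python3 - <<'E'
from h import *
save('wrist','w13.png');delta(.602,.263,.027,61)
E
```

```text
time: 28.0
eef_pos: [0.5997, 0.2637, 0.1303]
eef_rot: [-0.0, 0.252, 0.968, -0.001]
force: [-0.2, -0.9, 0.0]
finger_gap: 0.449
finger_force: 30.4
cur [0.5999 0.2637 0.1305] yaw 60.8 turn [-0.03 -0.   -0.04] slide [-0.054  0.011  2.588] j [-0.25  0.89 -0.45  1.55  0.48  0.82  0.17]
```

```bash
python3 -m jog '{"slide":[[-0.05,0,0.4],[0,0,0.8],[0,0,0.7],[0,0,0.4],[0,0,0.2],[0,0,0.08],[0,0,0],[0,0,0]],"angular":[[0,0,0],[0,0,0],[0,0,0],[0,0,0],[0,0,0],[0,0,0],[0,0,0],[0,0,0]]}'
python3 -m jog '{"slide":[[0,0,0.04],[0,0,0.03],[0,0,0.02],[0,0,0],[0,0,0]],"angular":[[0,0,0],[0,0,0],[0,0,0],[0,0,0],[0,0,0]]}'
```

```text
time: 28.72
eef_pos: [0.6016, 0.266, 0.0289]
eef_rot: [-0.0, 0.251, 0.968, 0.001]
force: [0.1, 0.1, -1.0]
finger_gap: 0.449
finger_force: 30.4
time: 29.13
eef_pos: [0.6006, 0.2661, 0.0244]
eef_rot: [-0.001, 0.25, 0.968, 0.0]
force: [0.0, 0.3, 0.0]
finger_gap: 0.452
finger_force: 30.4
```

```bash
python3 -m jog '{"slide":[[0,0,0.02],[0,0,0.02],[0,0,0.01],[0,0,0],[0,0,0]],"angular":[[0,0,0],[0,0,0],[0,0,0],[0,0,0],[0,0,0]]}'
```

```text
time: 29.55
eef_pos: [0.6006, 0.2661, 0.0227]
eef_rot: [-0.001, 0.25, 0.968, 0.0]
force: [-1.1, 0.4, 5.9]
finger_gap: 0.448
finger_force: 30.9
```

```bash
python3 -m jog '{"slide":[[0,0,0],[0,0,0],[0,0,0],[0,0,-0.3],[0,0,-0.7],[0,0,-1],[0,0,-1],[0,0,-1],[0,0,-0.8],[0,0,0],[0,0,0],[0,0,0]],"angular":[[0,0,0],[0,0,0],[0,0,0],[0,0,0],[0,0,0],[0,0,0],[0,0,0],[0,0,0],[0,0,0],[0,0,0],[0,0,0],[0,0,0]]}' 0.58
python3 - <<'E'
from h import *
s=save('scene','s2.png'); w=save('wrist','w14.png')
a=cv2.resize(s[130:290,70:420,::-1],(800,366)); b=cv2.resize(w[:290,90:490,::-1],(320,232))
cv2.imwrite('pics/fin.png',np.vstack([a,np.hstack([b,np.zeros((232,480,3),np.uint8)])]))
E
```

```text
time: 30.55
eef_pos: [0.6004, 0.2655, 0.2142]
eef_rot: [-0.001, 0.25, 0.968, -0.0]
force: [-0.4, -0.5, -0.3]
finger_gap: 0.578
finger_force: 0.0
```

View pics/fin.png

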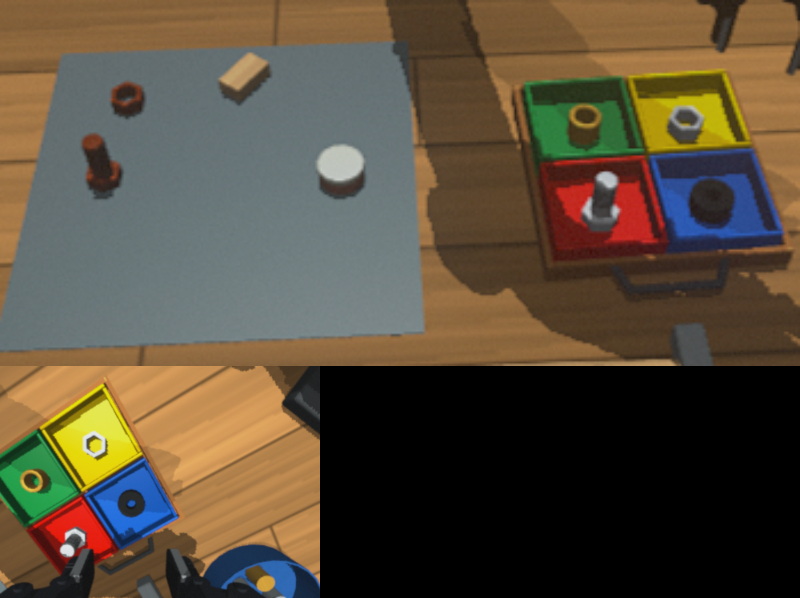

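All four parts stand upright or flat in their own bins: bolt in red (602,200), nut in yellow (686,122), bush in green (585,124) and buffer in blue (712,200). The rusty pair hasn't moved, so I'm handing in.

```bash
python3 -c "
from station import ctrl; print(ctrl.sign_off())"
```

```text
the job is handed in; nothing more can be done
None
```

The job is handed in after about 31 s of robot time: the final pictures show the bolt standing on its head in red, the nut flat in yellow, the bush in green and the buffer in blue, with the rusty bolt and nut left where they stood.

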